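# Bleed the airbrush compressor and raise its carry handle

### The job

Get the airbrush compressor ready to be carried away: hold the bleed button on its top fully down for at least three seconds to empty the tank and let it come right up again. Then swing the folded carry handle up from the front until it snaps fully home in its upright end detent, and leave it standing there. Do not tip the compressor or push it along the table, and leave the airbrush, bottle and jar beside it where they are.

Things in the scene. Friction and masses are not known exactly. Their poses are not given: they have to be found in the camera images.
- compressor: Airbrush compressor, loose on rubber feet, 2.5 to 3.5 kg: grey shell on a black chassis. Origin: centre of its underside. x runs from front to rear (front faces the robot, turned up to 35 degrees), y to its left. Shell x -0.092 to 0.125, y +-0.075, top z 0.145; chassis from x -0.141, same width, top z 0.060. A level push of over some 11 N at the height of the raised grip tips it or makes it slide.
- well (a point): Finger well: middle of the open front deck (x -0.116, y 0, z 0.060 in the compressor's frame), 49 mm deep from the chassis' front edge to the shell's front wall, open to the front and below the folded grip, whose underside is 58 mm above it. The grip's inner edge is only 6 mm from the shell, so fingers cannot pass behind it: it is caught from below, under its free front edge.
- pivot (a point): Middle of the handle's hinge line, inside the compressor: x 0, y 0, z 0.125 in its frame, with its axes. The hinge line runs along y.
- grip (a point): Centre of the carry handle's grip, a flat black bar 176 mm long (y), 34 mm broad (x, square to the hinge) and 14 mm thick (z), 115 mm from the hinge line, free front edge 132 mm from it. Two arms, 10 mm wide and 16 mm high, run from its ends outside the shell to side pivots. Folded, its axes are the compressor's and its top lies 13 mm below the shell's top; the axes turn with the handle.
- handle (a joint): Angle of the handle, rad: 0 folded forward and level (starts 0 to 0.1), grows as the grip swings up and back; 1.571 upright at a hard stop: seated. Stiff hinge, stays where left; 2 to 4 N at the grip move it. A spring plunger resists from 1.08 to 1.36 (up to some 8 N at the grip, most near 1.23) and throws it back if let go there; past 1.41 it snaps it to the stop and keeps it there.
- bleed_top (a point): Centre of the top face of the bleed button, on the compressor's top, right rear (x 0.072, y -0.036, z 0.169 in its frame): an aluminium disc 28 mm across in a steel collar 44 mm across. To its left stand a dial gauge (50 mm across, up to z 0.185, x 0.06, y 0.036) and a black regulator knob (24 mm across, x 0.105, y 0.045).
- bleed (a joint): Travel of the bleed button, m: 0 up, 0.008 fully down (pushed straight down; about 2 N to start, 7 N at the bottom). It springs up when let go.
- foundation_mid (a point): Mid-height of a standing amber glass bottle with a black cap, 38 mm across, 105 mm tall, on the left of the compressor; to be left alone.
- airbrush_mid (a point): Middle of a steel airbrush lying flat, about 170 mm long, up to 40 mm high at its cup, on the right of the compressor; to be left alone.
- powder_mid (a point): Mid-height of a white jar with a black lid, 72 mm across, 42 mm tall, behind the compressor; to be left alone.

How it is judged:
By the outcome, as a careful person would: the job done as asked, in the order asked, and still so for the second after the job is handed in, with the robot touching nothing.
It also fails if it takes over 54 s, if anything falls off the work surface, if the arm or the gripper's body presses on something with over 40 N, if the wrist force passes 120 N, or if a joint passes its speed limit or range.

### The arm

A 6-joint arm with a two-finger parallel gripper is mounted at the origin on the work surface. World frame = base frame: x ahead of the robot, y to its left, z up, the work surface at z = 0. Lengths are in m, angles in rad, forces in N, time in s.
With the tool pointing down it reaches from about 0.225 to 0.875 m from the base axis. Payload 3.4 kg.
Tool frame: the origin (TCP) lies between the finger pads; the fingertips stand 8 mm ahead of it and the grasp point (between the pads) lies 11 mm behind it; z points along the fingers, y is the line along which they close (so a half turn about z gives the same grasp; the last joint's range is limited). The gripper opens to 85 mm and grips with 20 to 120 N. Pads are 22 mm wide; open, the fingers measure 114 mm over their backs; the gripper's body (76 mm by 85 mm) begins 54 mm behind the grasp point. The pads swing forward as they close: fully open they stand 13 mm farther back than shut.
Start: joints at [1.014, 0.276, 1.505, -0, 1.361, -0.121], TCP at [0.243, 0.521, 0.239] pointing down, gripper open.
Joint ranges: [-2.89, 2.89], [-0.75, 2.08], [0.22, 2.7], [-1.18, 4.32], [0.11, 2.71], [-2.7, 2.7]. Speed limits (rad/s): [2.57, 2.57, 3.14, 3.14, 3.14, 3.14].

### API

Orientations are given as a unit quaternion [w, x, y, z].
In Python, from rig import manip gives the robot as it stands.
- The arm moves only by the tool move_arm, never from a script. Its argument "deltas" is a list that holds one entry, the list of rows, each a list of 5 numbers: the shift along the tool's x, y, z normalised to -1 to 1, where 1 is 80 cm, then the turn about the tool's z normalised to -1 to 1, where 1 is 120 degrees, then the closure, from -1 (fully open) to 1 (shut). In form: [[[tx, ty, tz, twist, grip], ...]]. A call has 1 to 12 rows; each row is the pose to reach, as a shift and turn from the pose commanded when the call began, along the tool's axes at that moment; what a row does not reach only later rows make up. A row lasts 1/10 s, in which the tool goes at most 50 mm and 8.59 degrees, less where a joint would pass 70% of its speed; a pose out of reach is approached as far as the arm can. A call with a number of a shift or a turn outside -1 to 1 is refused whole. A call with a gripper value outside its range is refused whole. The fingers move at their own pace and stop on an object; "squeeze" is the grip in N (left out, the last holds). Time passes only in rows, so rows that repeat a pose let the fingers close. It gives the time, the measured TCP pose, the force, the opening and the grip force at its end, in the units of the state.
- manip.get_state(): the state, without advancing time (a new reading comes with each control period).
- manip.get_image(name): name is "scene" or "top" or "wrist"; returns the picture (400x640x3 uint8, red, green, blue); there is no depth.
- manip.camera_params(name): a dict with "fx", "fy", "cx", "cy" (pixels), "R" (3x3) and "t" (3): a world point X has camera coordinates R X + t; the wrist camera has in their place "tool_from_camera" (4x4, takes a point from camera to tool coordinates, whose origin is the TCP and whose axes are the flange's). Camera axes: x right, y down, z forward; pixel columns grow to the right and rows downward; lengths in m; the calibration is good to about 2 mm. A picture is of the moment at which its call begins: read the wrist's pose just before it. camera_params takes no time and is no camera call.
- manip.sign_off(): hands the job in; it is judged then, once.
The state is a dict: "clock": time; "qpos": joint angles; "qd": joint speeds; "effort": joint torques, N m; "position": TCP position; "ee_rot": TCP orientation; "contact_force": force on the tool from outside, world axes, zero at the start; "moment": the same for the moment, N m; "width": finger opening in m; "gripper_force": force on a finger pad.
Only numpy, scipy, OpenCV 4.12 (cv2) and the standard library are available. Lean on these libraries where they do the work, as an engineer would, in place of code of your own. Each camera call takes 0.05 s, during which the arm holds its last target. There are 200 camera calls.

## Working session

There is one attempt and no reset: what is moved stays moved. The work goes in short steps, Python scripts to look and compute and a tool call to move; the robot and the scene stay as the last step left them, time stands still between calls to the robot, and variables do not carry over. Pictures are saved under pics/ and viewed, at most 10 in all, crops included, and the job is handed in when it is done.

Besides the shell and the picture viewer there is one more tool, called after ">>>" as name(argument=value, ...), one argument or row to a line, values as JSON. move_arm: Moves the arm, as the interface text tells. Scaled input: -1 to 1 covers 80 cm each way for a shift and 120 degrees each way for a turn. Its arguments: {"type":"object","properties":{"deltas":{"type":"array","items":{"type":"array","items":{"type":"array","items":{"type":"number","minimum":-1,"maximum":1}}}},"squeeze":{"type":"number"}},"required":["deltas"]}

```bash
mkdir -p pics; ls
python3 - <<'E'
from rig import manip
import cv2,numpy as np
s=manip.get_state();print(s)
a=manip.get_image("scene");b=manip.get_image("top")
cv2.imwrite("pics/a.png",a[:,:,::-1]);cv2.imwrite("pics/b.png",b[:,:,::-1])
for n in("scene","top","wrist"):print(n,manip.camera_params(n))
E
```

```text
pics
{'clock': 0.0, 'qpos': array([ 1.01401335e+00,  2.76612722e-01,  1.50614958e+00, -9.31361179e-06,
        1.36069066e+00, -1.21009671e-01]), 'qd': array([-8.81786901e-05,  3.60049397e-04, -5.08108738e-04, -1.26883706e-04,
        1.39535269e-03, -1.24073401e-03]), 'effort': array([ 6.14186301e-04, -4.16783524e+01, -2.45806360e+01, -8.78783817e-05,
        1.12146424e-02,  2.26467267e-05]), 'position': array([0.24245146, 0.52081402, 0.23842303]), 'ee_rot': array([-3.04932126e-04,  2.16165680e-01,  9.76356253e-01, -8.78763442e-04]), 'contact_force': array([-0.2757918 , -0.70516121,  0.76051163]), 'moment': array([-0.03060734,  0.01209009, -0.0093439 ]), 'gripper_force': 0.0, 'width': 0.08559994350317784}
scene {'fx': 403.8438763535644, 'fy': 403.8438763535644, 'cx': 320.32108729199126, 'cy': 200.71339826312104, 'R': array([[-0.02650366,  0.99958044,  0.01168341],
       [ 0.74126508,  0.02749324, -0.67064909],
       [-0.67068893, -0.00911415, -0.74168275]]), 't': array([-0.07067371, -0.3867454 ,  1.28340797])}
top {'fx': 479.58925589615063, 'fy': 479.58925589615063, 'cx': 320.5239574991256, 'cy': 201.4720958859325, 'R': array([[ 0.01592915, -0.99979216, -0.01272361],
       [-0.98172445, -0.01322524, -0.18984784],
       [ 0.18964011,  0.0155152 , -0.98173108]]), 't': array([0.06100638, 0.6440846 , 1.11945842])}
wrist {'fx': 345.4222858805605, 'fy': 345.4222858805605, 'cx': 319.5187634561476, 'cy': 194.8426459801985, 'tool_from_camera': array([[-9.10367887e-04, -9.63682318e-01, -2.67049737e-01,
         6.95511116e-02],
       [ 9.99999327e-01, -6.85391120e-04, -9.35660806e-04,
         7.93073151e-04],
       [ 7.18646255e-04, -2.67050409e-01,  9.63682293e-01,
        -1.34087514e-01],
       [ 0.00000000e+00,  0.00000000e+00,  0.00000000e+00,
         1.00000000e+00]])}
```

View pics/a.png

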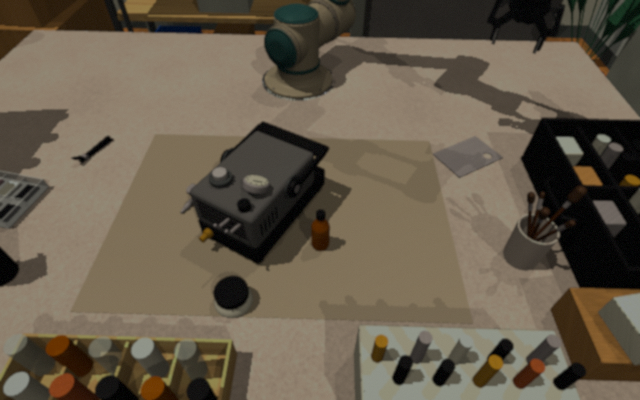

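View pics/b.png

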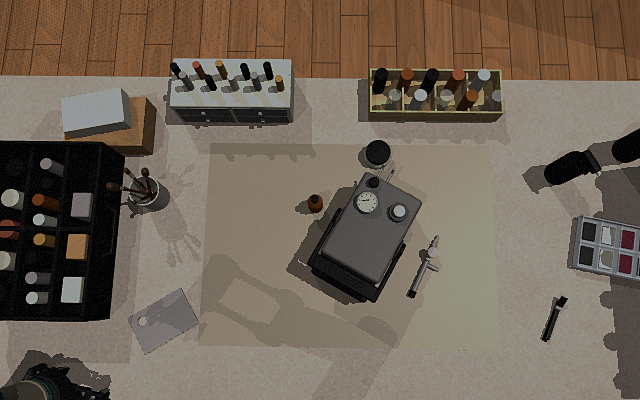

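The scene view shows the compressor at about (258,190). In the top view the button is at (398,212), the gauge at (367,202), the bottle at (315,203), the jar at (377,153) and the airbrush at about (425,265).

```bash
cat > h.py <<'E'
import numpy as np,cv2
from rig import manip
def ray(n,u,v,z,pose=None):
    c=manip.camera_params(n);d=np.array([(u-c["cx"])/c["fx"],(v-c["cy"])/c["fy"],1])
    if n=="wrist":
        p,R=pose;T=c["tool_from_camera"];o=p+R@T[:3,3];d=R@T[:3,:3]@d
    else:
        R=c["R"];o=-R.T@c["t"];d=R.T@d
    return o+d*(z-o[2])/d[2]
def proj(n,X,pose=None):
    c=manip.camera_params(n)
    if n=="wrist":
        p,R=pose;T=c["tool_from_camera"];x=T[:3,:3].T@(R.T@(np.array(X)-p)-T[:3,3])
    else: x=c["R"]@X+c["t"]
    return np.array([c["fx"]*x[0]/x[2]+c["cx"],c["fy"]*x[1]/x[2]+c["cy"]])
def rot(q):
    from scipy.spatial.transform import Rotation as r
    return r.from_quat([q[1],q[2],q[3],q[0]]).as_matrix()
E
python3 - <<'E'
from h import *
b=cv2.imread("pics/b.png");g=cv2.cvtColor(b,cv2.COLOR_BGR2GRAY)
def blob(u,v,r,t):
    m=np.zeros_like(g);cv2.circle(m,(u,v),r,255,-1);m=((g>t)&(m>0))
    y,x=np.nonzero(m);print(len(x),x.mean(),y.mean());return x.mean(),y.mean()
B=ray("top",*blob(398,212,12,120),.167);G=ray("top",*blob(367,202,14,120),.185)
print("button",B,"gauge",G)
d=G-B;print(np.hypot(*d[:2])) # local vector (-.012,.072)
yaw=np.arctan2(d[1],d[0])-np.arctan2(.072,-.012);print("yaw",np.degrees(yaw))
c=b[140:310,290:450];cv2.imwrite("pics/c.png",cv2.convertScaleAbs(cv2.resize(c,None,fx=3.5,fy=3.5,interpolation=cv2.INTER_CUBIC),alpha=1.6))
E
```

```text
102 399.05882352941177 210.52941176470588
272 366.8235294117647 201.7941176470588
button [ 0.60465908 -0.10648456  0.167     ] gauge [ 0.6200264  -0.03331832  0.185     ]
0.07476264934979442
yaw -21.32391188881392
```

View pics/c.png

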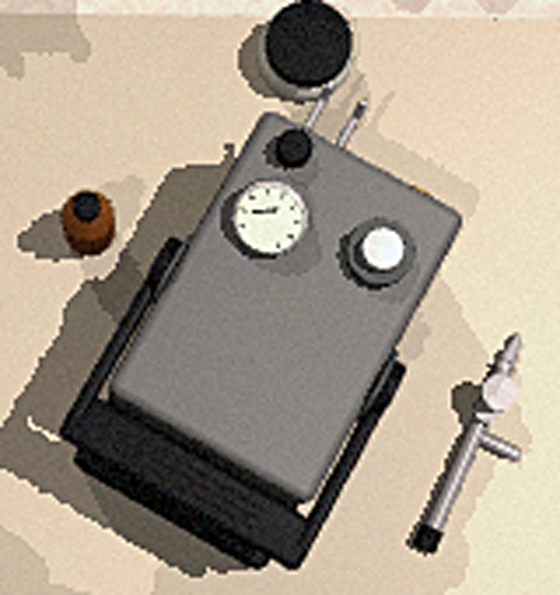

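The crop shows the compressor's shell corners at about (112,392), (265,113), (462,212) and (303,500), the button at (381,248) and the gauge at (268,220). The handle is folded at the lower left.

Run:
```python
from h import *
P=[ray("top",290+u/3.5,140+v/3.5,.145)[:2] for u,v in[(112,392),(265,113),(462,212),(303,500)]]
L=[(-.092,.075),(.125,.075),(.125,-.075),(-.092,-.075)]
P+=[ray("top",290+381/3.5,140+248/3.5,.169)[:2],ray("top",290+268/3.5,140+220/3.5,.185)[:2]]
L+=[(.072,-.036),(.06,.036)]
P=np.array(P);L=np.array(L);p0=P.mean(0);l0=L.mean(0)
H=(L-l0).T@(P-p0);th=np.arctan2(H[0,1]-H[1,0],H[0,0]+H[1,1])
R=np.array([[np.cos(th),-np.sin(th)],[np.sin(th),np.cos(th)]]);o=p0-R@l0
print(np.degrees(th),o,"res",(P-(L@R.T+o)).round(4).tolist())
for n,l in dict(btn=(.072,-.036),grip=(-.115,0),pivot=(0,0),fr=(-.132,0)).items():print(n,R@l+o)
s=manip.get_state();print(rot(s["ee_rot"]).round(3))
```

```text
-28.050708971480827 [ 0.55554282 -0.03927868] res [[0.0022, -0.0062], [-0.0039, -0.0023], [0.0017, 0.0019], [0.0064, 0.0045], [0.0014, -0.0008], [-0.0078, 0.003]]
btn [ 0.60215601 -0.10490803]
grip [0.45405167 0.01480039]
pivot [ 0.55554282 -0.03927868]
fr [0.43904863 0.02279469]
[[-0.907  0.422 -0.001]
 [ 0.422  0.907 -0.001]
 [ 0.    -0.002 -1.   ]]
```

>>> move_arm(
  deltas=[
    [[-0.738,-0.52,-0.075,0,1],[-0.738,-0.52,-0.075,0,1],[-0.738,-0.52,-0.075,0,1],[-0.738,-0.52,-0.075,0,1],[-0.738,-0.52,-0.075,0,1],[-0.738,-0.52,-0.075,0,1],[-0.738,-0.52,-0.075,0,1],[-0.738,-0.52,-0.075,0,1],[-0.738,-0.52,-0.075,0,1],[-0.738,-0.52,-0.075,0,1],[-0.738,-0.52,-0.075,0,1],[-0.738,-0.52,-0.075,0,1]],
  ],
)

```text
clock: 1.3
position: [0.5409, 0.0008, 0.2888]
ee_rot: [-0.0, 0.216, 0.976, 0.0]
contact_force: [1.5, 1.1, -0.1]
width: 0.0
gripper_force: 0.0
```

>>> move_arm(
  deltas=[
    [[-0.123,-0.0875,0,0,1],[-0.123,-0.0875,0,0,1],[-0.123,-0.0875,0,0,1],[-0.123,-0.0875,0,0,1],[-0.123,-0.0875,0,0,1]],
  ],
)

```text
clock: 1.8
position: [0.5995, -0.1017, 0.2882]
ee_rot: [-0.001, 0.216, 0.976, 0.001]
contact_force: [-1.3, -0.3, 1.2]
width: -0.0001
gripper_force: 0.0
```

Run:
```python
from h import *
s=manip.get_state();print(s["clock"],s["position"],s["ee_rot"],s["contact_force"])
w=manip.get_image("wrist");np.savez("w1.npz",p=s["position"],q=s["ee_rot"],im=w)
cv2.imwrite("pics/w1.png",w[:,:,::-1])
```

```text
1.8 [ 0.59947773 -0.10168504  0.28823298] [-1.20353757e-03  2.16422112e-01  9.76298944e-01  6.26694259e-04] [-1.34435098 -0.29060892  1.22433448]
```

View pics/w1.png

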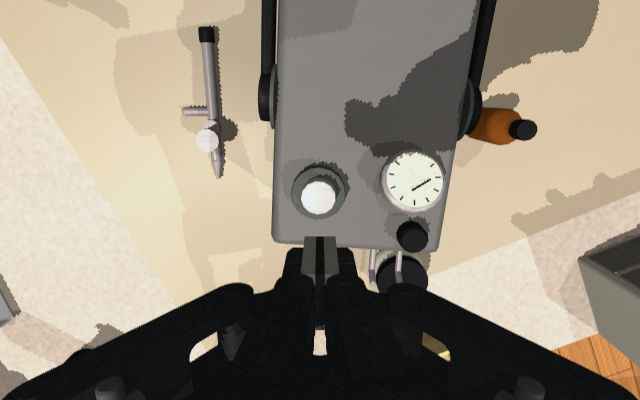

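The wrist view shows the button at (319,198), the gauge at (414,179), the shell's rear corners at about (272,241) and (433,248), and the fingertips at (320,240).

Run:
```python
from h import *
d=np.load("w1.npz");im=d["im"];po=(d["p"],rot(d["q"]));g=im.min(2)
def blob(u,v,r,t):
    m=np.zeros(g.shape,np.uint8);cv2.circle(m,(u,v),r,255,-1);m=((g>t)&(m>0)).astype(np.uint8)
    n,l,s,c=cv2.connectedComponentsWithStats(m);k=1+s[1:,4].argmax();x,y,w,h=s[k,:4];print(s[k],c[k]);return x+w/2,y+h/2
b=blob(319,198,25,150);G=blob(414,179,34,130)
B=ray("wrist",*b,.169,po);G=ray("wrist",*G,.185,po);print("button",B,"gauge",G,"dist",np.hypot(*(G-B)[:2]))
e=G-B;print("yaw bg",np.degrees(np.arctan2(e[1],e[0])-np.arctan2(.072,-.012)))
# shell side edges: sample rows on saturation/brightness gradient
hs=cv2.cvtColor(im,cv2.COLOR_RGB2HSV)
m=((hs[:,:,1]<40)).astype(np.uint8)
for v in(130,150,210,225):
    print(v,[int(x) for x in np.nonzero(np.diff(m[v,240:500].astype(int)))[0]+240])
for nm,(u,v,z) in dict(rl=(272,241,.145),fl=(280,20,.145),rr=(433,248,.145)).items():print(nm,ray("wrist",u,v,z,po))
```

```text
[301 181  34  34 884] [317.69683258 197.49547511]
[ 382  152   63   61 2815] [412.91971581 182.53001776]
button [ 0.60182042 -0.10336205  0.169     ] gauge [ 0.61598107 -0.03545791  0.185     ] dist 0.06936495214066822
yaw bg -21.24188922554371
130 [274, 468]
150 [273, 454]
210 [271, 444]
225 [271, 401, 404, 405, 408, 409, 410, 412, 413, 414, 415, 416, 419, 441]
rl [ 0.62610846 -0.15879251  0.145     ]
fl [ 0.47362979 -0.07407859  0.145     ]
rr [ 0.6912335 -0.0349259  0.145    ]
```

>>> move_arm(
  deltas=[
    [[-0.0034,0,0.06,0,1],[-0.0034,0,0.11,0,1],[-0.0034,0,0.132,0,1],[-0.0034,0,0.135,0,1],[-0.0034,0,0.14,0,1],[-0.0034,0,0.145,0,1],[-0.0034,0,0.147,0,1],[-0.0034,0,0.147,0,1]],
  ],
)

```text
clock: 2.65
position: [0.6032, -0.1026, 0.1729]
ee_rot: [0.001, 0.216, 0.976, 0.001]
contact_force: [-0.2, 3.5, 4.9]
width: -0.0004
gripper_force: 2.2
```

>>> move_arm(
  deltas=[
    [[0,0,0.004,0,1],[0,0,0.007,0,1],[0,0,0.0085,0,1],[0,0,0.0085,0,1]],
  ],
)

```text
clock: 3.05
position: [0.6034, -0.1028, 0.1689]
ee_rot: [0.002, 0.216, 0.976, 0.001]
contact_force: [-4.2, 3.9, 18.6]
width: -0.0003
gripper_force: 9.0
```

>>> move_arm(
  deltas=[
    [[0,0,0,0,1],[0,0,0,0,1],[0,0,0,0,1],[0,0,0,0,1],[0,0,0,0,1],[0,0,0,0,1],[0,0,0,0,1],[0,0,0,0,1],[0,0,0,0,1],[0,0,0,0,1],[0,0,0,0,1],[0,0,0,0,1]],
  ],
)

```text
clock: 4.25
position: [0.6034, -0.1028, 0.1689]
ee_rot: [0.002, 0.216, 0.976, 0.001]
contact_force: [-4.5, 4.8, 17.3]
width: -0.0
gripper_force: 8.9
```

>>> move_arm(
  deltas=[
    [[0,0,0,0,1],[0,0,0,0,1],[0,0,0,0,1],[0,0,0,0,1],[0,0,0,0,1],[0,0,0,0,1],[0,0,0,0,1],[0,0,0,0,1],[0,0,0,0,1],[0,0,0,0,1],[0,0,0,0,1],[0,0,0,0,1]],
  ],
)

```text
clock: 5.45
position: [0.6034, -0.1028, 0.1689]
ee_rot: [0.002, 0.216, 0.976, 0.001]
contact_force: [-4.1, 3.8, 18.4]
width: 0.0001
gripper_force: 8.9
```

>>> move_arm(
  deltas=[
    [[0,0,0,0,1],[0,0,0,0,1],[0,0,0,0,1],[0,0,0,0,1],[0,0,0,0,1],[0,0,0,0,1],[0,0,0,0,1],[0,0,0,0,1],[0,0,0,0,1],[0,0,0,0,1],[0,0,0,0,1],[0,0,0,0,1]],
  ],
)

```text
clock: 6.65
position: [0.6034, -0.1028, 0.1689]
ee_rot: [0.002, 0.216, 0.976, 0.001]
contact_force: [-4.3, 5.1, 17.6]
width: 0.0002
gripper_force: 8.9
```

>>> move_arm(
  deltas=[
    [[0,0,-0.008,0,1],[0,0,-0.02,0,1],[0,0,-0.05,0,1],[0,0,-0.1,0,1],[0,0,-0.15,0,1],[0.05,0.01,-0.17,0.025,1],[0.1,0.02,-0.17,0.025,1],[0.16,0.035,-0.17,0.025,1],[0.22,0.045,-0.17,0.025,1],[0.28,0.055,-0.17,0.025,1],[0.306,0.061,-0.17,0.025,1],[0.306,0.061,-0.17,0.025,1]],
  ],
)

```text
clock: 7.85
position: [0.3992, 0.045, 0.3012]
ee_rot: [0.001, 0.241, 0.971, -0.0]
contact_force: [0.8, -1.5, 0.2]
width: -0.0001
gripper_force: 0.0
```

Run:
```python
from h import *
s=manip.get_state();print(s["clock"],s["position"],s["ee_rot"],s["contact_force"])
w=manip.get_image("wrist");np.savez("w2.npz",p=s["position"],q=s["ee_rot"],im=w)
t=manip.get_image("top")
g=cv2.convertScaleAbs(cv2.resize(t[140:310,290:450],(452,480),interpolation=cv2.INTER_CUBIC),alpha=1.6)
cv2.imwrite("pics/t2.png",g[:,:,::-1])
cv2.imwrite("pics/w2.png",cv2.convertScaleAbs(w[:,:,::-1],alpha=1.5))
```

```text
7.85 [0.39922876 0.0450249  0.30122195] [ 6.27640508e-04  2.40659148e-01  9.70609486e-01 -8.58956195e-05] [ 0.7785071  -1.4656659   0.17462732]
```

View pics/w2.png

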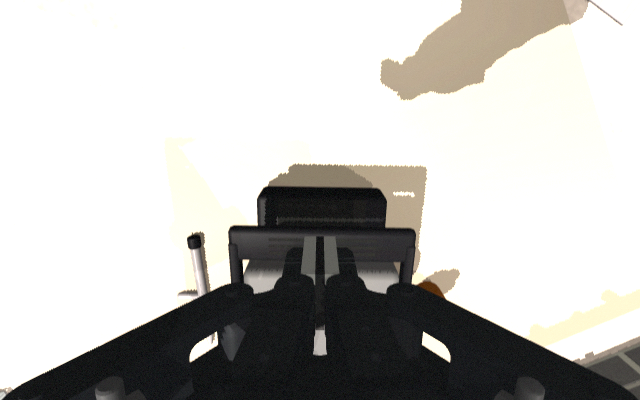

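The wrist view shows the folded grip from (229,227) to (415,230), square to the image and centred at u≈322. The chassis deck edge is at row ~190, and the fingers are aligned with the middle of the grip.

Run:
```python
from h import *
d=np.load("w2.npz");po=(d["p"],rot(d["q"]))
th=np.radians(-28);R=np.array([[np.cos(th),-np.sin(th)],[np.sin(th),np.cos(th)]]);o=np.array([.5553,-.0381])
c=manip.camera_params("wrist")
for z in(.118,.125,.132,.140):
  for uv in((230,227),(415,229)):
    X=ray("wrist",*uv,z,po);print(z,uv,(R.T@(X[:2]-o)).round(4))
X=ray("wrist",259,190,.06,po);print("chassis",(R.T@(X[:2]-o)).round(4));X=ray("wrist",385,190,.06,po);print((R.T@(X[:2]-o)).round(4))
print("tcp local",(R.T@(d["p"][:2]-o)).round(4))
```

```text
0.118 (230, 227) [-0.1254 -0.087 ]
0.118 (415, 229) [-0.1237  0.0942]
0.125 (230, 227) [-0.1281 -0.0851]
0.125 (415, 229) [-0.1264  0.0922]
0.132 (230, 227) [-0.1307 -0.0831]
0.132 (415, 229) [-0.1291  0.0901]
0.14 (230, 227) [-0.1338 -0.0809]
0.14 (415, 229) [-0.1322  0.0877]
chassis [-0.1476 -0.0674]
[-0.1479  0.0741]
tcp local [-1.768e-01  1.000e-04]
```

>>> move_arm(
  deltas=[
    [[0,0,0.06,0,1],[0,0,0.12,0,1],[0,0,0.18,0,1],[0,0,0.241,0,1],[0,0,0.241,0,1],[-0.02,0,0.241,0,1],[-0.03,0,0.241,0,1],[-0.034,0,0.241,0,1],[-0.038,0,0.241,0,1]],
  ],
  squeeze=60,
)

```text
clock: 8.85
position: [0.4302, 0.0293, 0.1094]
ee_rot: [0.002, 0.242, 0.97, 0.0]
contact_force: [-0.3, -0.5, -0.2]
width: -0.0001
gripper_force: 0.0
```

>>> move_arm(
  deltas=[
    [[-0.004,0,0,0,1],[-0.006,0,0,0,1],[-0.006,0,0,0,1]],
  ],
)

```text
clock: 9.15
position: [0.4313, 0.0283, 0.1077]
ee_rot: [-0.001, 0.242, 0.97, 0.0]
contact_force: [-2.2, 3.6, 0.8]
width: 0.0001
gripper_force: 1.7
```

>>> move_arm(
  deltas=[
    [[-0.004,0,0,0,1],[-0.0055,0,-0.006,0,1],[-0.0065,0,-0.012,0,1],[-0.007,0,-0.018,0,1]],
  ],
)

```text
clock: 9.55
position: [0.4319, 0.0278, 0.1206]
ee_rot: [-0.006, 0.242, 0.97, 0.001]
contact_force: [-7.0, 9.1, -1.8]
width: 0.0004
gripper_force: 5.3
```

Run:
```python
from h import *
s=manip.get_state();print(s["clock"],s["position"],s["contact_force"])
w=manip.get_image("wrist")
cv2.imwrite("pics/w3.png",cv2.convertScaleAbs(w[:,:,::-1],alpha=1.5))
```

```text
9.55 [0.43185801 0.02782151 0.12057387] [-7.01427492  9.08411757 -1.80699215]
```

View pics/w3.png

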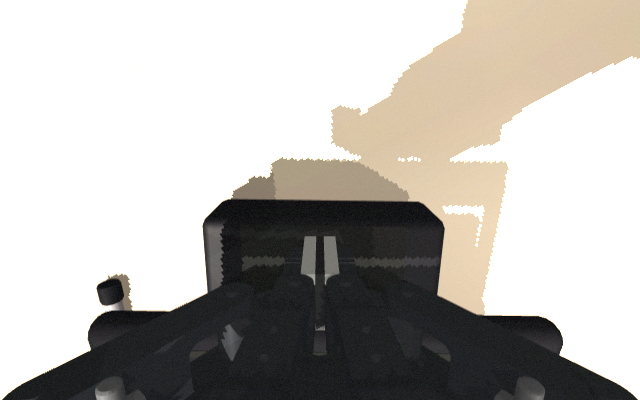

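The wrist view shows the grip spanning u 88–563, a width that puts it about 13 mm higher than when folded. It rose with the fingers, so friction on its front edge lifts it.

>>> move_arm(
  deltas=[
    [[-0.0005,0,-0.008,0,1],[-0.0012,0,-0.0165,0,1],[-0.003,0,-0.0245,0,1],[-0.0052,0,-0.0325,0,1]],
  ],
)

```text
clock: 10.0
position: [0.4365, 0.0253, 0.1471]
ee_rot: [-0.005, 0.242, 0.97, 0.001]
contact_force: [-7.1, 6.7, 0.4]
width: 0.0004
gripper_force: 4.5
```

```bash
cat > look.py <<'E'
from h import *;import sys
s=manip.get_state();print(s["clock"],s["position"],s["contact_force"])
w=manip.get_image("wrist");t=manip.get_image("top")
np.savez(sys.argv[1]+".npz",p=s["position"],q=s["ee_rot"],im=w,t=t)
a=cv2.convertScaleAbs(cv2.resize(t[140:310,290:450],None,fx=2.4,fy=2.4,interpolation=cv2.INTER_CUBIC),alpha=2)
b=cv2.convertScaleAbs(w[150:,40:600][:, ::1],alpha=1.8);b=cv2.resize(b,(400,179));b=cv2.copyMakeBorder(b,0,408-179,0,0,cv2.BORDER_CONSTANT)
cv2.imwrite("pics/"+sys.argv[1]+".png",np.hstack([a,b])[:,:,::-1])
o=cv2.imread("pics/b.png")[:,:,::-1]  # shift of gauge, button region versus start
for n,(x,y,r) in dict(gauge=(367,202,14),button=(398,211,10),knob=(373,183,7)).items():
    T=o[y-r:y+r,x-r:x+r];S=t[y-r-8:y+r+8,x-r-8:x+r+8]
    m=cv2.matchTemplate(S,T,cv2.TM_CCOEFF_NORMED);_,v,_,l=cv2.minMaxLoc(m);print(n,round(v,3),l[0]-8,l[1]-8)
E
python3 look.py k1
```

```text
10.0 [0.43652986 0.0252664  0.14712651] [-7.14665134  6.68306833  0.36144845]
gauge 0.994 0 0
button 0.995 0 0
knob 0.979 0 0
```

View pics/k1.png

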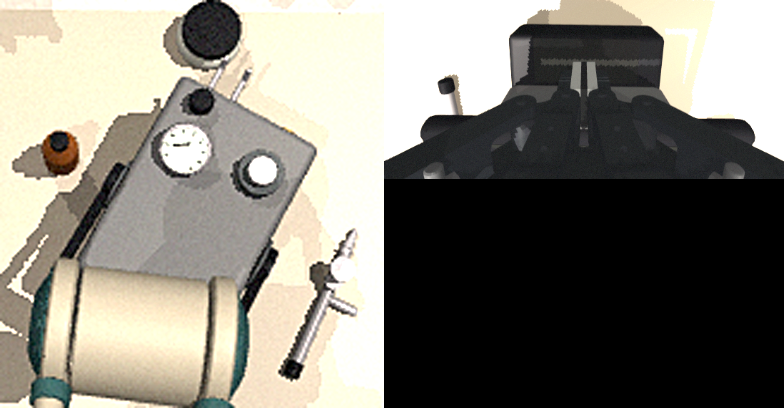

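The gauge, button and knob show no shift, so the compressor has not moved. The grip's ends are again at about u 90 and 559, the same distance from the camera, so it is still rising with the fingers.

>>> move_arm(
  deltas=[
    [[-0.0015,0,-0.008,0,1],[-0.0045,0,-0.0155,0,1],[-0.008,0,-0.023,0,1],[-0.0118,0,-0.0304,0,1],[-0.016,0,-0.0374,0,1],[-0.0203,0,-0.0444,0,1]],
  ],
)

```text
clock: 10.7
position: [0.4519, 0.0169, 0.1832]
ee_rot: [-0.004, 0.242, 0.97, 0.0]
contact_force: [-6.7, 4.0, 2.5]
width: 0.0001
gripper_force: 3.8
```

>>> move_arm(
  deltas=[
    [[-0.006,0,-0.009,0,1],[-0.0125,0,-0.017,0,1],[-0.0195,0,-0.024,0,1],[-0.0265,0,-0.031,0,1],[-0.034,0,-0.037,0,1],[-0.042,0,-0.043,0,1]],
  ],
)

```text
clock: 11.3
position: [0.4833, -0.0002, 0.2183]
ee_rot: [-0.002, 0.241, 0.97, -0.0]
contact_force: [-4.4, 1.7, 2.3]
width: 0.0004
gripper_force: 2.0
```

>>> move_arm(
  deltas=[
    [[-0.007,0,-0.005,0,1],[-0.014,0,-0.0085,0,1],[-0.021,0,-0.0115,0,1],[-0.027,0,-0.014,0,1],[-0.029,0,-0.0145,0,1]],
  ],
)

```text
clock: 11.8
position: [0.5012, -0.0098, 0.229]
ee_rot: [-0.005, 0.242, 0.97, 0.0]
contact_force: [-12.0, 4.3, 7.7]
width: -0.0002
gripper_force: 6.5
```

>>> move_arm(
  deltas=[
    [[0,0,-0.006,0,1],[0,0,-0.01,0,1]],
  ],
)

```text
clock: 12.0
position: [0.5019, -0.0098, 0.2354]
ee_rot: [-0.005, 0.242, 0.97, 0.001]
contact_force: [-6.4, 3.8, -6.7]
width: -0.0
gripper_force: 3.7
```

```bash
python3 look.py k2
```

```text
12.0 [ 0.50191667 -0.00975533  0.23539823] [-6.42801691  3.78927845 -6.70601529]
gauge 0.284 -5 8
button 0.084 7 1
knob 0.979 0 0
```

>>> move_arm(
  deltas=[
    [[-0.006,0,-0.003,0,1],[-0.012,0,-0.0055,0,1],[-0.018,0,-0.0075,0,1]],
  ],
)

```text
clock: 12.4
position: [0.513, -0.0157, 0.2417]
ee_rot: [-0.007, 0.241, 0.97, 0.001]
contact_force: [-10.0, 4.2, -0.6]
width: 0.0002
gripper_force: 5.3
```

>>> move_arm(
  deltas=[
    [[-0.002,0,-0.005,0,1],[-0.008,0,-0.007,0,1],[-0.014,0,-0.008,0,1]],
  ],
)

```text
clock: 12.7
position: [0.527, -0.023, 0.2487]
ee_rot: [-0.002, 0.242, 0.97, -0.0]
contact_force: [-1.9, 0.5, -1.5]
width: -0.0001
gripper_force: 1.0
```

>>> move_arm(
  deltas=[
    [[-0.006,0,-0.002,0,1],[-0.012,0,-0.003,0,1],[-0.014,0,-0.003,0,1],[-0.014,0,-0.003,0,1]],
  ],
)

```text
clock: 13.1
position: [0.5394, -0.029, 0.253]
ee_rot: [0.001, 0.242, 0.97, 0.0]
contact_force: [0.3, 0.1, 0.8]
width: -0.0002
gripper_force: 0.0
```

>>> move_arm(
  deltas=[
    [[0.02,0,0,0,1],[0.06,0,0,0,1],[0.12,0,0,0,1],[0.18,0,-0.03,0,1],[0.24,0,-0.06,0,1],[0.3,0,-0.08,0,1],[0.3,0.06,-0.08,0,1],[0.3,0.12,-0.08,0,1],[0.3,0.18,-0.08,0,1],[0.3,0.24,-0.08,0,1],[0.3,0.25,-0.08,0,1]],
  ],
)

```text
clock: 14.2
position: [0.4207, 0.2649, 0.3161]
ee_rot: [0.0, 0.24, 0.971, 0.001]
contact_force: [-0.2, -0.8, 0.9]
width: 0.0002
gripper_force: 0.0
```

```bash
python3 look.py k3
python3 - <<'E'
from h import *
s=manip.get_image("scene");t=np.load("k3.npz")["t"]
a=cv2.resize(s[90:330,160:380],None,fx=1.8,fy=1.8,interpolation=cv2.INTER_CUBIC);b=cv2.resize(t[140:310,290:450],(400,432),interpolation=cv2.INTER_CUBIC)
cv2.imwrite("pics/f.png",cv2.convertScaleAbs(np.hstack([a,b])[:,:,::-1],alpha=1.7))
o=np.array([.5553,-.0381]);th=np.radians(-28);R=np.array([[np.cos(th),-np.sin(th)],[np.sin(th),np.cos(th)]])
for ang in(1.42,1.571):
  for y in(-.088,.088):
    print(ang,[ (proj(n,[*(R@[-.132*np.cos(ang),y]+o),.125+.132*np.sin(ang)])).round(1) for n in("scene","top")])
E
```

```text
14.2 [0.42069264 0.26487768 0.31608653] [-0.22125686 -0.79600303  0.8923078 ]
gauge 0.967 0 0
button 0.997 0 0
knob 0.986 0 0
1.42 [array([221. ,  98.4]), array([406.4, 256.2])]
1.42 [array([300.8, 127.7]), array([329.4, 214.4])]
1.571 [array([214.1, 103. ]), array([411. , 247.4])]
1.571 [array([294.7, 133.2]), array([334. , 205.9])]
```

View pics/f.png

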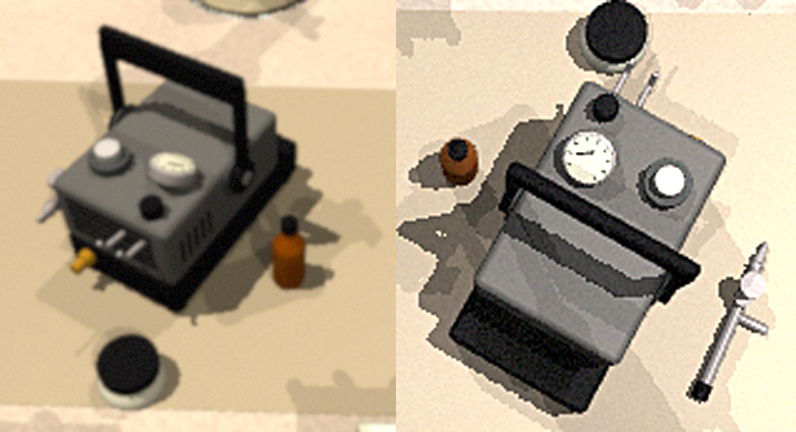

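The handle is upright: in the top view its ends are at about (411,246) and (336,207), against (411,247) and (334,206) predicted. The compressor and its neighbours have not moved, and the button is up.

```bash
python3 -c "
from rig import manip
print(manip.sign_off())"
```

```text
the job is handed in; nothing more can be done
None
```

The job is handed in: I held the bleed button fully down for over 3.6 s and it came back up, then the handle snapped upright and stays there, and the camera shows no movement of the compressor, airbrush, bottle or jar.

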